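# Park a loading beam and zero the read-out

## Task

On the bench are two loading rigs; push up the beam that carries the round drum counterweight until it tips past its balance point and stays raised by itself, standing back against its stop. Once it stands there untouched, push the zero button on the small read-out box all the way down and let it come back. Only push and press with the fingers, without taking hold of the bar or beam; leave the beam with the square block down, and do not lift or shift any of the other things on the bench.

Things in the scene. Friction and masses are not known exactly. Their poses are not given: they have to be found in the camera images.
- drum_rig: Fixed rig with the round drum counterweight. Origin on the table right below the beam's pivot; z up; the beam points along the rig's -x (towards the robot). Steel base plate 200 x 130 x 10 mm, from x = -140 to +60 mm; two dark cheeks at the pivot, 125 mm high, 52 mm over their outsides; a brick-coloured specimen 60 x 70 mm, 80 mm high, centred at x = -90 mm.
- drum_pivot (a point): Centre of the hinge of the drum beam, 110 mm above the table. The hinge axis is the rig's y axis.
- drum_bar (a point): Centre of the drum beam's push bar: a round dark steel crossbar, 16 mm diameter, 90 mm long along the rig's y, at the beam's front end, 200 mm from the hinge axis. It moves with the beam; its x runs along the beam to the pivot. Beam down: 178 mm above the table, 188 mm in front of the pivot. Push it up and towards the pivot along its arc. The beam behind it is 20 mm wide, 14 mm thick; free space below and in front.
- drum_beam (a joint): Drum beam angle, rad: 0 = down (slopes up 20 degrees to its bar), 1.134 = raised against its stop (85 degrees, bar 309 mm up). Balance near 0.56: below it the beam falls back, above it goes on to the stop by itself in a few seconds, damped. About 1.7 N across the beam at the bar lifts it (1.2 kg, varies by a quarter). The drum, 60 mm diameter, 56 mm wide, sits on the beam over the pivot.
- block_beam (a joint): The same for the neighbouring beam, whose counterweight is a square steel block (53 x 56 x 53 mm). It starts at 0 and must stay down.
- block_rig: The neighbouring rig, alike in all sizes but for its square block counterweight; origin on the table directly below its pivot, its beam points along its own -x.
- readout: Fixed white read-out box, 100 x 110 x 50 mm, origin at the centre of its underside, with one round button on its top, 10 mm behind the centre. It stands left or right of the rigs.
- zero_top (a point): Centre of the top face of the zero button, a grey round button of 28 mm diameter in a black housing on top of the read-out box; pressed straight down. Moves with the button.
- zero (a joint): Travel of the zero button in m: 0 = out, 0.006 = fully down, which takes 5 N on its spring; it springs back when released.
- tray: Fixed aluminium tray 100 x 110 x 30 mm with four small cores 39 mm high, on the other side of the rigs from the read-out box; origin at the centre of its underside.
- discs: Loose stack of paper-white discs, 58 mm diameter, 16 mm high; origin at the centre of its underside. Leave alone.
- spatula: Loose spatula lying on the table, 170 mm long along its own x; its origin is near its middle, on the table. Leave alone.
- weight: Loose brass knobbed weight, 44 mm diameter, 54 mm high; origin at the centre of its underside. Leave alone.
- core: Loose upright brick-coloured core, 40 mm diameter, 50 mm high; origin at the centre of its underside. Leave alone.
- brick: Loose small brick 70 x 50 x 35 mm; origin at the centre of its underside. Leave alone.
- beaker: Loose white cup, 66 mm diameter, 85 mm high; origin at the centre of its underside. Leave alone.
- jar: Loose white jar, 64 mm diameter, 90 mm high; origin at the centre of its underside. Leave alone.

How it is judged:
By the outcome, as a careful person would: the job done as asked, in the order asked, and still so for the second after the job is handed in, with the robot touching nothing.
It also fails if it takes over 48 s, if anything falls off the work surface, if the arm or the gripper's body presses on something with over 40 N, if the wrist force passes 120 N, or if a joint passes its speed limit or range.

## Robot

A 6-joint arm with a two-finger parallel gripper is mounted at the origin on the work surface. World frame = base frame: x ahead of the robot, y to its left, z up, the work surface at z = 0. Lengths are in mm, angles in rad, forces in N, time in s.
With the tool pointing down it reaches from about 275 to 825 mm from the base axis. Payload 5.2 kg.
Tool frame: the origin (TCP) lies at the very end of the fingers, on their centre line; the grasp point (between the pads) lies 19 mm behind it; z points along the fingers, y is the direction in which the jaws open and shut (so a half turn about z gives the same grasp; the last joint's range is limited). The gripper opens to 93 mm and grips with 3 to 60 N. Pads are 15 mm wide; open, the fingers measure 128 mm over their backs; the gripper's body (75 mm by 188 mm) begins 65 mm behind the grasp point.
Start: joints at [1.11, 0.259, 1.535, -0, 1.348, -0.203], TCP at [140.202, 531.835, 218.653] pointing down, gripper open.
Joint ranges: [-3.14, 3.14], [-0.91, 2.08], [0.19, 2.58], [-1.22, 4.36], [0.22, 2.71], [-3.12, 3.12]. Speed limits (rad/s): [2.57, 2.57, 3.14, 3.14, 3.14, 3.14].

## Interface

Orientations are given as [roll, pitch, yaw] about the fixed x, y, z axes, in that order (R = Rz(yaw) Ry(pitch) Rx(roll)).
In Python, from bench import robot gives the robot as it stands. The module is installed in compiled form; this text tells all that it offers. Calls block until the motion is done:
- robot.move_ptp(position, orientation): joint-space move of the TCP to a pose.
- robot.move_linear(position, ori=None, speed=150, f_stop=None): straight line of the TCP; ori=None keeps the orientation; speed is the mean speed in mm/s. With f_stop (N) it stops when the force on the tool has changed by that much, and returns True; else False.
- robot.move_j(angles): joint-space move.
- robot.move_gripper(opening): opening from 0.0 (shut) to 1.0 (fully open); the grip force is fixed at half the most; returns when the fingers have stopped.
- robot.sleep(seconds).
- robot.inverse_kinematics(position, orientation): joint angles nearest the present ones, or None.
- robot.get_image(name): name is "scene" or "top" or "wrist"; returns a dict with "img" (384x512x3 uint8, blue, green, red), "fovy" (degrees; the focal length in pixels is half the picture's height over the tangent of half this angle, whatever the lens; pixels are square), "cx", "cy" (the principal point, pixels), "eye" and "orientation" of the camera in the world. Camera axes: x right, y down, z forward; pixel columns grow to the right and rows downward; lengths in mm; the calibration is good to about 2 mm. A picture is of the moment at which its call begins. There is no depth.
A pose or a line that the arm cannot do raises robot.MotionError and nothing moves.
- robot.hand_in(): hands the job in, once; it reports no verdict.
Readings, each from a call of its own:
- robot.current_t(): time.
- robot.current_qpos(): joint angles.
- robot.current_joint_vel(): joint speeds.
- robot.current_joint_efforts(): joint torques, N m.
- robot.current_tcp_pos(): TCP position.
- robot.current_eef_rot(): TCP orientation.
- robot.current_contact_force(): force on the tool from outside, world axes, zero at the start.
- robot.current_ft_torque(): the same for the moment, N m.
- robot.current_gripper_width(): opening from 0.0 (shut) to 1.0 (fully open).
Only numpy, scipy, OpenCV 4.12 (cv2) and the standard library are available. Lean on these libraries where they do the work, as an engineer would, in place of code of your own. Each camera call takes 0.05 s, during which the arm holds its last target. There are 200 camera calls.

## Working session

There is one attempt and no reset: what is moved stays moved. The work goes in short steps, each a Python script; the robot and the scene stay as the last script left them, time stands still between calls to the robot, and variables do not carry over. Pictures are saved under pics/ and viewed, about 8 in all and at most 12, crops included, and the job is handed in when it is done.

```bash
mkdir -p pics; cat > h.py <<'E'
import numpy as np, cv2
from bench import robot
from scipy.spatial.transform import Rotation as R
def cam(im):
    f=im["img"].shape[0]/2/np.tan(np.radians(im["fovy"])/2)
    o=np.array(im["orientation"],float)
    M=o if o.shape==(3,3) else R.from_euler('xyz',o).as_matrix()
    return f,im["cx"],im["cy"],np.array(im["eye"],float),M
def ray(c,u,v,z):
    f,cx,cy,e,M=c; d=M@np.array([(u-cx)/f,(v-cy)/f,1]); return e+d*(z-e[2])/d[2]
def proj(c,p):
    f,cx,cy,e,M=c; q=M.T@(np.array(p,float)-e); return q[0]/q[2]*f+cx,q[1]/q[2]*f+cy
E
python3 - <<'E'
from h import *
import pickle
d={}
for n in("scene","top"):
    im=robot.get_image(n); d[n]=cam(im); print(n,d[n],im["orientation"])
    cv2.imwrite(f"pics/{n}0.png",cv2.resize(im["img"],(800,600),interpolation=cv2.INTER_CUBIC))
pickle.dump(d,open("c.pkl","wb")); print(robot.current_t(),robot.current_eef_rot())
E
```

```text
scene (np.float64(367.0100783204506), 254.04593907308382, 191.13895209848752, array([785.08803385, 417.04518045, 911.421372  ]), array([[-0.87102748,  0.42947887, -0.2384513 ],
       [ 0.49098741,  0.74575639, -0.45030964],
       [-0.01557189, -0.50930866, -0.86044303]])) [-2.60713962  0.01557252  2.62830148]
top (np.float64(459.13793804648486), 253.00666376311372, 195.69458516837824, array([ 328.60943824,  -26.15832748, 1464.7075477 ]), array([[ 0.01549696, -0.98450126,  0.17469148],
       [-0.99987811, -0.0149264 ,  0.00457958],
       [-0.00190108, -0.17474115, -0.98461257]])) [-2.96594946e+00  1.90108608e-03 -1.55529871e+00]
0.1 [-3.13997825e+00 -3.17910400e-04  2.88379054e+00]
```

View pics/scene0.png

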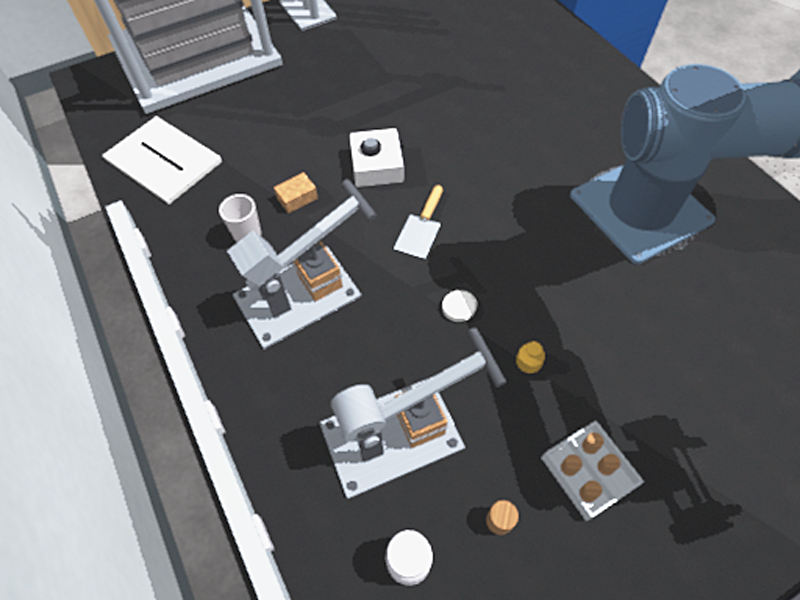

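View pics/top0.png

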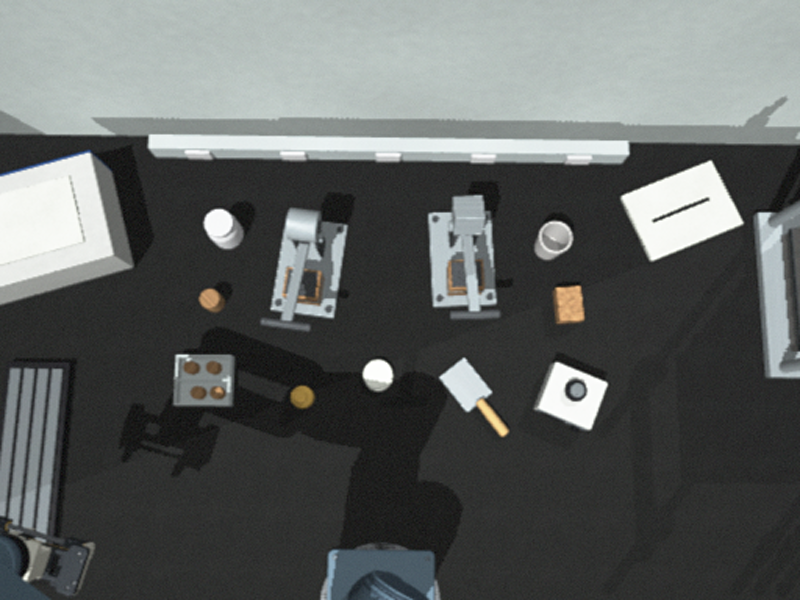

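The drum rig is on the left (+y) side: bar centre at about (286,324) in the top view and (487,357) in the scene view. The button is at (576,389) top and (370,146) scene. Next I triangulate these points.

```bash
cat > m.py <<'E'
from h import *
import pickle
d=pickle.load(open("c.pkl","rb")); s=1.5625
def tri(t,sc):
    A=[];b=[]
    for n,(u,v) in(("top",t),("scene",sc)):
        c=d[n]; e=c[3]; w=ray(c,u/s,v/s,0)-e; w/=np.linalg.norm(w); P=np.eye(3)-np.outer(w,w); A.append(P); b.append(P@e)
    A=np.vstack(A); b=np.hstack(b); x,r,_,_=np.linalg.lstsq(A,b,rcond=None); return x.round(1),float(r[0]**.5)
E
python3 - <<'E'
from m import *
for n,t,sc in(("barL",(263,322),(501,384)),("barR",(309,327),(473,331)),("barC",(286,324.5),(487,357)),("button",(576,389),(370,146)),
 ("plateFR",(334,318),(None)),("blockbarL",(452,316),(373,215)),("blockbarR",(499,314),(344,182))):
    if sc: print(n,*tri(t,sc))
for n,t,z in(("plFL",(272,311),10),("plFR",(334,318),10),("plBR",(347,222),10)): print(n,ray(d["top"],t[0]/s,t[1]/s,z).round(1))
for n,t in(("plFL",(465,444)),("plBL",(350,496)),("plFR",(432,387))): print(n,ray(d["scene"],t[0]/s,t[1]/s,10).round(1))
# enlarged crops
a=cv2.imread("pics/top0.png")
im=[]
for n,(x,y) in(("top",(150,105)),("scene",(180,190)),("scene",(205,70)),("top",(330,220))):
    g=robot.get_image(n)["img"][y:y+75,x:x+100] if n=="top" and x>300 or n=="scene" and y==70 else robot.get_image(n)["img"][y:y+120,x:x+160]
    im.append(cv2.resize(g,(400,300),interpolation=cv2.INTER_CUBIC))
cv2.imwrite("pics/crop.png",np.vstack([np.hstack(im[:2]),np.hstack(im[2:])]))
E
```

```text
barL [523.9 220.4 173.8] 0.1662749041925581
barR [514.9 135.5 180.6] 0.3623542725649639
barC [519.2 178.  177.1] 0.630077950727645
button [ 418.3 -374.    59.2] 0.5106490854805424
blockbarL [ 538.9 -123.   180. ] 0.6358854931727042
blockbarR [ 545.8 -209.7  178.7] 2.327716720304321
plFL [571.9 234.1  10. ]
plFR [559.3 106.1  10. ]
plBR [764.1  85.   10. ]
plFL [573.3 232.4  10. ]
plBL [768.2 213.3  10. ]
plFR [568.8 124.1  10. ]
```

View pics/crop.png

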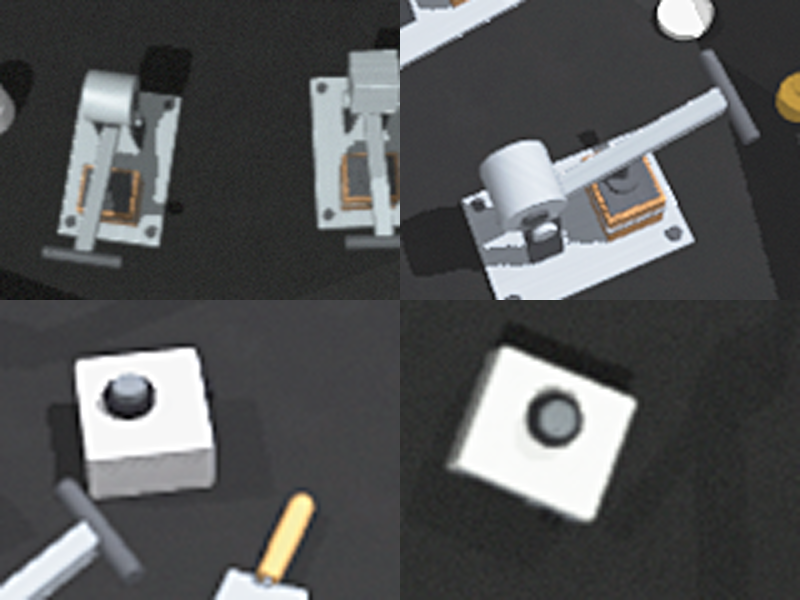

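Bar height comes out at 177 mm against 178 expected, the bar is 86 mm long, and the plate yaw is about −5.8°, so the measurements agree. The plan is to lay closed fingers under the bar, parallel to the beam, and swing them about the pivot. First I check reachability.

```bash
cat >> m.py <<'E'
yaw=-0.1; X=np.array([np.cos(yaw),np.sin(yaw),0]); Z=np.array([0,0,1.]); PV=np.array([706,157,110.])
def pose(adeg,r=185,off=17,sg=1,back=0):
    a=np.radians(adeg); d_=np.cos(a)*X-np.sin(a)*Z; n=np.sin(a)*X+np.cos(a)*Z
    y=sg*np.cross(Z,X); M=np.column_stack([np.cross(y,d_),y,d_])
    return PV-d_*(r+back)-n*off, R.from_matrix(M).as_euler('xyz')
E
python3 - <<'E'
from m import *
print(tri((575.8,390.6),(371.1,143.4)))
for sg in(1,-1):
  for a,b in((8,90),(8,0),(20,0),(35,0),(50,0),(66,0),(66,90)):
    p,o=pose(a,sg=sg,back=b); q=robot.inverse_kinematics(p,o); print(sg,a,b,p.round(),None if q is None else np.round(q,2))
E
```

```text
(array([ 415.4, -372.3,   66.2]), 0.5734054049831345)
1 8 90 [433. 184. 131.] None
1 8 0 [521. 176. 119.] [0.49 0.87 2.53 3.73 1.65 1.72]
1 20 0 [527. 175. 157.] [0.44 0.41 2.49 3.74 1.02 1.43]
1 35 0 [546. 173. 202.] None
1 50 0 [575. 170. 241.] [ 0.23  0.03  1.98 -0.44  0.51 -0.92]
1 66 0 [616. 166. 272.] [ 0.15  0.16  1.61 -0.12  0.97 -1.28]
1 66 90 [579. 170. 354.] [ 0.17  0.06  1.53 -0.12  1.15 -1.28]
-1 8 90 [433. 184. 131.] None
-1 8 0 [521. 176. 119.] [ 0.49  0.87  2.53  3.73  1.65 -1.43]
-1 20 0 [527. 175. 157.] [ 0.44  0.41  2.49  3.74  1.02 -1.71]
-1 35 0 [546. 173. 202.] None
-1 50 0 [575. 170. 241.] [ 0.23  0.03  1.98 -0.44  0.51  2.22]
-1 66 0 [616. 166. 272.] [ 0.15  0.16  1.61 -0.12  0.97  1.87]
-1 66 90 [579. 170. 354.] [ 0.17  0.06  1.53 -0.12  1.15  1.86]
```

```bash
cat >> m.py <<'E'
def pose2(adeg,b,off=17,over=15,sg=1,back=0):
    a=np.radians(adeg); bar=PV-200*(np.cos(a)*X-np.sin(a)*Z)
    b=np.radians(b); d_=np.cos(b)*X-np.sin(b)*Z; n=np.sin(b)*X+np.cos(b)*Z
    y=sg*np.cross(Z,X); M=np.column_stack([np.cross(y,d_),y,d_])
    return bar-n*off+d_*(over-back), R.from_matrix(M).as_euler('xyz')
E
python3 - <<'E'
from m import *
for b in(40,45,50,55,60,65):
  for sg in (1,-1):
    print(b,sg)
    for a,off,bk in((20,60,60),(20,45,0),(20,17,0),(35,17,0),(50,17,0),(68,17,0),(68,60,0)):
      p,o=pose2(a,b,off,sg=sg,back=bk); q=robot.inverse_kinematics(p,o); print("  ",a,off,p.round(),None if q is None else np.round(q,2))
E
```

```text
40 1
   20 60 [446. 183. 161.] None
   20 45 [502. 178. 134.] [0.37 0.15 2.36 4.25 0.4  0.81]
   20 17 [520. 176. 156.] None
   35 17 [544. 173. 202.] None
   50 17 [579. 170. 241.] [ 0.27  0.03  2.11 -1.05  0.33 -0.3 ]
   68 17 [632. 164. 273.] [ 0.22  0.06  1.98 -0.78  0.35 -0.61]
   68 60 [605. 167. 240.] [ 0.24  0.07  2.07 -1.03  0.31 -0.34]
40 -1
   20 60 [446. 183. 161.] None
   20 45 [502. 178. 134.] [ 0.37  0.15  2.36  4.25  0.4  -2.33]
   20 17 [520. 176. 156.] None
   35 17 [544. 173. 202.] None
   50 17 [579. 170. 241.] [ 0.27  0.03  2.11 -1.05  0.33  2.84]
   68 17 [632. 164. 273.] [ 0.22  0.06  1.98 -0.78  0.35  2.53]
   68 60 [605. 167. 240.] [ 0.24  0.07  2.07 -1.03  0.31  2.81]
45 1
   20 60 [445. 183. 168.] None
   20 45 [498. 178. 136.] None
   20 17 [518. 176. 156.] None
   35 17 [542. 173. 202.] [ 0.29  0.03  2.16 -0.93  0.34 -0.39]
   50 17 [577. 170. 241.] [ 0.25  0.02  2.05 -0.67  0.4  -0.69]
   68 17 [630. 165. 273.] [ 0.21  0.07  1.91 -0.5   0.46 -0.89]
   68 60 [600. 168. 242.] [ 0.23  0.05  2.01 -0.64  0.39 -0.73]
45 -1
   20 60 [445. 183. 168.] None
   20 
[... 3239 characters left out ...]
[534. 174. 204.] [ 0.2   0.07  1.89 -0.18  0.77 -1.17]
   50 17 [569. 171. 242.] [ 0.18  0.09  1.77 -0.15  0.87 -1.22]
   68 17 [622. 165. 275.] [ 0.15  0.16  1.61 -0.13  0.95 -1.27]
   68 60 [584. 169. 256.] [ 0.17  0.11  1.72 -0.14  0.9  -1.24]
65 -1
   20 60 [446. 183. 194.] [ 0.28 -0.05  2.05 -0.23  0.75  2.09]
   20 45 [485. 179. 146.] [ 0.24  0.07  2.06 -0.25  0.61  2.08]
   20 17 [510. 177. 158.] [ 0.22  0.09  2.   -0.22  0.65  2.04]
   35 17 [534. 174. 204.] [ 0.2   0.07  1.89 -0.18  0.77  1.97]
   50 17 [569. 171. 242.] [ 0.18  0.09  1.77 -0.15  0.87  1.92]
   68 17 [622. 165. 275.] [ 0.15  0.16  1.61 -0.13  0.95  1.87]
   68 60 [584. 169. 256.] [ 0.17  0.11  1.72 -0.14  0.9   1.9 ]
```

```bash
python3 - <<'E'
from m import *
B=55
robot.move_gripper(0.0)
p,o=pose2(20,B,60,over=20,back=60); robot.move_ptp(p,o)
p,_=pose2(20,B,40,over=20); robot.move_linear(p,speed=120)
print(robot.current_t(),robot.current_tcp_pos(),robot.current_contact_force())
p,_=pose2(20,B,20,over=20); robot.move_linear(p,speed=80)
for a in(28,36,44,52,58,63):
    p,_=pose2(a,B,17,over=20); robot.move_linear(p,speed=60)
    print(a,round(robot.current_t(),2),np.round(robot.current_contact_force(),1))
im=robot.get_image("scene")["img"]; cv2.imwrite("pics/push.png",cv2.resize(im,(800,600)))
E
```

```text
4.1083 [497.50708644 178.00875031 138.85031638] [ 0.25283859  0.68615193 -0.12778683]
28 5.17 [-2.2  0.9  0.2]
36 5.78 [ 0.2  0.  -0.2]
44 6.4 [-0.8 -0.1 -0.6]
52 7.02 [ 0.3 -0.7 -0.1]
58 7.52 [-0.   1.2 -0.2]
63 7.96 [-0.  -0.2 -0.3]
```

View pics/push.png

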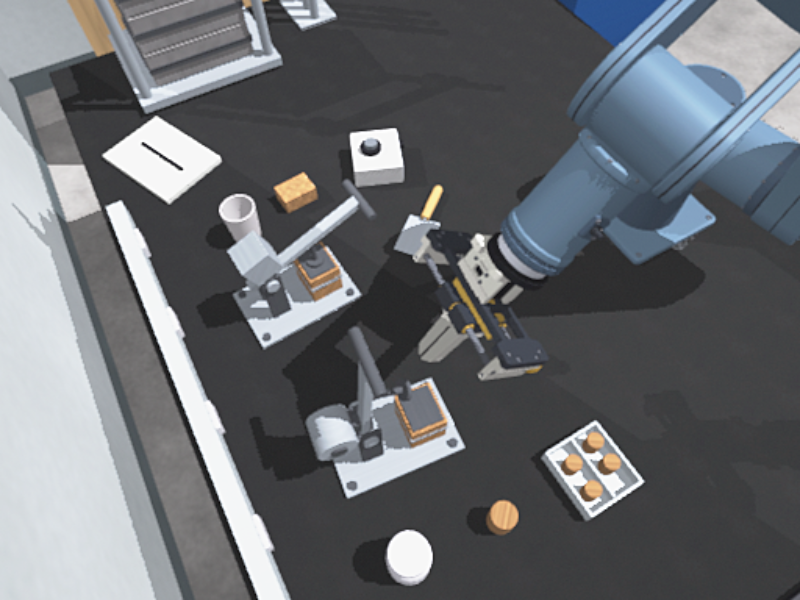

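The drum beam has gone past balance and stands up with its bar at about (367,360), clear of the fingers. The fingers look wide apart, so I check the gripper width and then back off.

```bash
python3 - <<'E'
from m import *
print(robot.current_gripper_width(), robot.current_tcp_pos(), robot.current_eef_rot())
p=np.array(robot.current_tcp_pos()); M=R.from_euler('xyz',robot.current_eef_rot()).as_matrix()
robot.move_linear(p-M[:,2]*40-M[:,0]*0+np.array([-40,0,0]),speed=150)
robot.move_gripper(0.0); print(robot.current_gripper_width(),robot.current_t())
# above button, jaws along box: box yaw from top crop edges
c=d["top"]
cs=[ray(c,330+(u-400)/4,220+(v-300)/4,50) for u,v in((510,347),(636,402),(592,520),(450,467))]
print(np.round(cs,1), np.mean(cs,0))
x,y=415.4,-372.3
for yw in np.arange(-3,3.2,.5):
    q=robot.inverse_kinematics([x,y,200],[np.pi,0,yw]); print(round(yw,1),None if q is None else np.round(q,2))
E
```

```text
0.005434110933497728 [613.20666027 166.19596615 261.88939391] [-3.14153438  0.61048583  3.04134931]
0.0063368795596840015 8.85
[[ 471.5 -343.7   50. ]
 [ 430.7 -439.2   50. ]
 [ 341.  -402.6   50. ]
 [ 379.1 -295.7   50. ]] [ 405.59043379 -370.31212569   50.        ]
-3.0 [-0.93  0.29  1.54  0.    1.31 -2.64]
-2.5 None
-2.0 [-0.93  0.29  1.54 -0.    1.31  2.64]
-1.5 [-0.93  0.29  1.54 -0.    1.31  2.14]
-1.0 [-0.93  0.29  1.54 -0.    1.31  1.64]
-0.5 [-0.93  0.29  1.54 -0.    1.31  1.14]
0.0 [-0.93  0.29  1.54 -0.    1.31  0.64]
0.5 [-0.93  0.29  1.54 -0.    1.31  0.14]
1.0 [-0.93  0.29  1.54  0.    1.31 -0.36]
1.5 [-0.93  0.29  1.54  0.    1.31 -0.86]
2.0 [-0.93  0.29  1.54  0.    1.31 -1.36]
2.5 [-0.93  0.29  1.54  0.    1.31 -1.86]
3.0 [-0.93  0.29  1.54  0.    1.31 -2.36]
```

```bash
python3 - <<'E'
from m import *
o=[np.pi,0,-0.39+np.pi/2]
robot.move_ptp([430,150,320],[np.pi,0,1.9])
robot.move_ptp([415,-373,260],o)
im=robot.get_image("wrist"); c=cam(im); pickle.dump(c,open("w.pkl","wb"))
print(robot.current_t(),proj(c,[415,-373,66]),proj(c,[415,-373,50]),c[0],robot.current_contact_force())
s_=robot.get_image("scene")["img"]
cv2.imwrite("pics/w1.png",np.hstack([cv2.resize(im["img"],(400,300)),cv2.resize(s_[180:330,160:360],(400,300))]))
E
```

```text
11.65 (np.float64(256.67761969886317), np.float64(171.90727046559135)) (np.float64(256.67614384777505), np.float64(169.69628919515833)) 289.5492422556554 [-0.00520273 -0.26470114 -0.06971476]
```

View pics/w1.png

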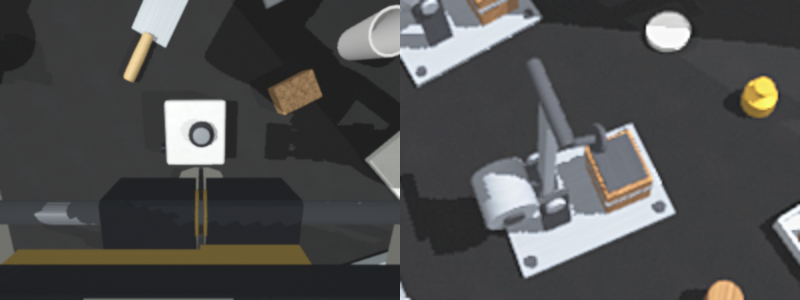

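The drum beam stands up at its stop, and the button at wrist (258,171) lies where I predicted, (257,172). Now I press it.

```bash
python3 - <<'E'
from m import *
x,y=415,-373.3
robot.move_linear([x,y,90],speed=120)
f0=np.array(robot.current_contact_force())
print(robot.move_linear([x,y,50],speed=20,f_stop=1.5),robot.current_tcp_pos(),np.array(robot.current_contact_force())-f0,robot.current_t())
print(robot.move_linear([x,y,50],speed=15,f_stop=12),robot.current_tcp_pos(),np.array(robot.current_contact_force())-f0,robot.current_t())
robot.sleep(.3); print(robot.current_tcp_pos(),np.array(robot.current_contact_force())-f0)
im=robot.get_image("wrist")["img"]; s_=robot.get_image("scene")["img"]
cv2.imwrite("pics/p1.png",np.hstack([cv2.resize(im[130:280,160:360],(400,300),interpolation=3),cv2.resize(s_[60:135,190:290],(400,300),interpolation=3)]))
E
```

```text
True [ 414.94769457 -373.23487679   70.20593606] [ 0.42180521 -0.78054517  3.11027196] 14.3417
True [ 414.99270905 -373.23477741   66.28575032] [-1.35645421  0.33166279  6.88509381] 14.9167
[ 414.92435264 -373.25565129   66.26344289] [-0.88307269  1.05057785  5.99976174]
```

View pics/p1.png

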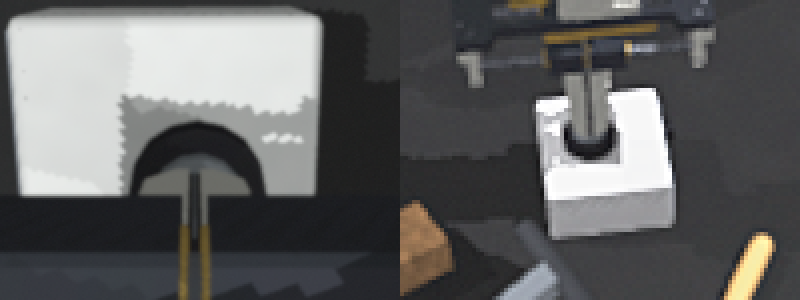

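```bash
python3 - <<'E'
from m import *
x,y=415,-373.3
for k in(25,):
    print(robot.move_linear([x,y,56],speed=15,f_stop=k)); 
    for i in range(3): robot.sleep(.1); print(robot.current_tcp_pos()[2],np.round(robot.current_contact_force(),1))
print(robot.current_t())
E
```

```text
True
66.26267332654737 [-2.6  1.5  7.6]
66.2635585027431 [-1.9  0.2  7.9]
66.2551361169814 [-1.1  1.7  7. ]
15.9583
```

A hard stop at z = 66.26. Rising in small steps while I average the force will confirm whether the travel was the full 6 mm.

```bash
python3 - <<'E'
from m import *
x,y=415,-373.3
for z in(66.2,67.5,69,70.5,71.5,72.5,73.5,75,78):
    robot.move_linear([x,y,z],speed=20)
    f=[]
    for i in range(8): robot.sleep(.03); f.append(robot.current_contact_force()[2])
    print(round(robot.current_tcp_pos()[2],2),round(np.mean(f),2))
print(robot.current_t())
E
```

```text
66.28 5.47
67.41 4.15
68.94 3.18
70.43 2.09
71.44 1.89
72.36 0.1
73.48 0.04
74.97 0.04
77.97 -0.28
20.6583
```

Contact was lost between 71.4 and 72.4, so the travel from the hard stop at 66.3 is about 6 mm. That is the full press, and the button followed back up. Now I retreat and make the final check.

```bash
python3 - <<'E'
from m import *
robot.move_linear([415,-373.3,200],speed=150)
a=robot.get_image("scene")["img"]; b=robot.get_image("top")["img"]
cv2.imwrite("pics/f.png",np.hstack([cv2.resize(a,(400,300)),cv2.resize(b,(400,300))]))
c=d["scene"]
for deg in(80,85,90):
    g=np.radians(deg); bar=PV-200*(np.cos(g)*X-np.sin(g)*Z); print(deg,np.round(proj(c,bar),1),np.round(proj(d["top"],bar),1))
h=np.hstack([cv2.resize(a[195:270,190:290],(400,300),interpolation=3),cv2.resize(b[115:190,150:250],(400,300),interpolation=3)])
cv2.imwrite("pics/f.png",np.vstack([cv2.imread("pics/f.png"),h])); print(robot.current_t(),robot.current_contact_force())
E
```

```text
80 [244.3 228.6] [184.5 142.9]
85 [235.4 231.7] [185.3 136.3]
90 [226.3 235.2] [186.2 129.9]
21.725 [-0.22639508  0.42534807 -0.38924366]
```

View pics/f.png

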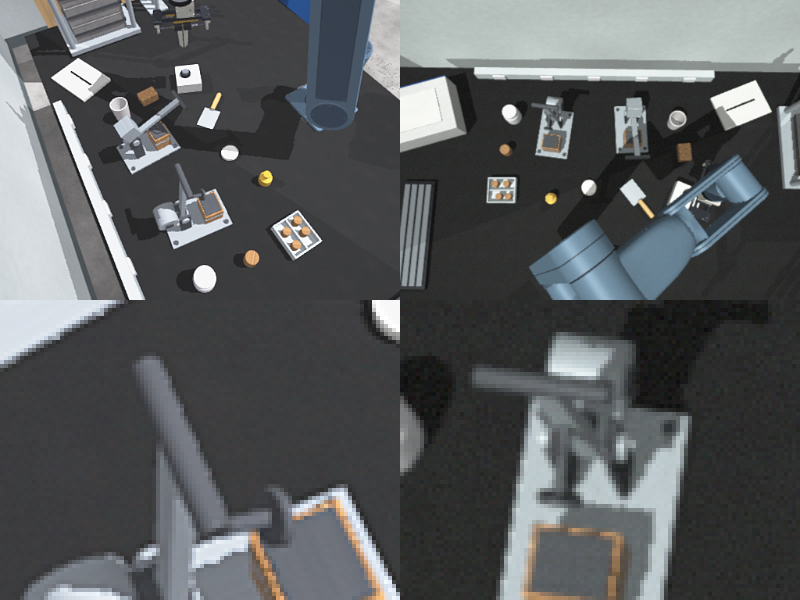

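The bar centre is at scene (235,231), which matches the 85° prediction (235.4,231.7). The block beam is still down, the button is out, and the loose items are where they were.

```bash
python3 -c "
from bench import robot
robot.hand_in(); print(robot.current_t())"
```

```text
the job is handed in; nothing more can be done
the job is handed in; nothing more can be done
```

The drum beam is raised and standing on its own, the zero button has been pressed fully and has come back out, and the job is handed in at about 22 s of the 48 s allowed.

- **Beam:** I pushed the bar up with the closed fingers until the beam tipped past its balance point and went on to its stop, then backed off. In the last picture the bar centre was at pixel (235,231) against (235.4,231.7) predicted for 85°, with the robot clear of it.
- **Button:** After the beam was standing, I pressed it straight down to a hard stop at z = 66.3 mm. Contact was lost at about 72.3 mm on the way up, which is the full 6 mm of travel.
- **Other things:** The last picture shows the square-block beam still down and the loose items where they were. The robot is touching nothing.
- **Doubtful reading:** On the first press the force stop (set at 12 N) tripped, but the force then read only 6–7 N. I pressed again with the stop at 25 N. It went no deeper, so I took that as the bottom.

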